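# Turn a brake pad over through the twisted chute and set it against the stop

### The job

On the raised loading shelf a brake pad lies bare steel side up. Push it off the shelf into the mouth of the twisted wire chute, without picking it up, so that it drops through and comes out turned over in the outlet tray; then slide it sideways along the tray's end fence until it is fully home and square against the stop, and let go. Leave the oil can, the wrench and the cup where they are.

Things in the scene. Friction and masses are not known exactly. Their poses are not given: they have to be found in the camera images.
- chute: Fixed turn-over chute: a raised aluminium loading shelf on two posts, a cage of polished steel wires twisting half a turn on its way down, and a low white outlet tray. Origin on the bench under its middle; +y is the way parts travel, x is across, z up. The slot inside the wires is 50.5 wide and 27.5 thick. Each point below has the chute's axes; x, y, z in their texts are in the chute's frame, mm.
- lip (a point): Middle of the shelf's edge at the chute mouth: x 0, y -85, on the shelf top, z 315. The shelf spans x -100..100, y -240..-85, open at the -y end; rims 12 high at its sides (inside x +-96) and front (y -117), where a slippery funnel, 80 wide, narrows to 52 at the lip. Past the lip, to y -50, all above shelf level is open but for side wires at x +-28, up to 26 above the shelf.
- outlet (a point): On the tray floor under the cage's outlet end: x 0, y 98; the cage there reaches 70 above the bench and rises steeply to the shelf on the -y side. From it, side wires at x +-28, up to 36 above the tray floor, run on to y 118; from there to the fence the tray is clear across x.
- fence (a point): Foot of the tray's end fence: x 0, y 158, z 10; fence top z 34. The slippery tray floor spans x -150..100, y 50..158 and slopes down to the fence: its height is 10 + 0.255 (158 - y). Walls 32 high at its x ends.
- rest (a point): Point on the tray floor where a pad that came through lies, usually: flat, against the fence, long side along it, its centre over x 0 (+-20), y 140.
- pad_center (a point): Centre of the brake pad (half-way through its thickness). The pad is 48 (its x) by 36 (its y) by 11 thick, 60 g or so: a flat 4 mm steel backing plate, 48 x 36, on its +z side and two black friction blocks, 21.5 x 34 x 7 each, 3 apart, on its -z side. It starts with +z up (steel up) on the shelf.
- stop_face (a point): The steel stop, a fixed block 16 x 40 mm and 26 mm high standing in the tray on the -x side and clamped to the fence; it is set at a different distance each time. The point is on the tray floor in the middle of where the pad meets its face; the face looks along +x, and x, y, z are parallel to the chute's.
- oil_can: Red oil can with a thin spout, 68 across, 78 high to the cap; origin under its centre. Bystander.
- wrench: Steel wrench, 190 long, lying on the bench. Bystander.
- bolt_cup: Small open aluminium cup, 72 across, 60 high; origin under its centre. Bystander.
Mind the look-alikes: they are no part of the job. What is meant by the part that bears pad_center is not pink, purple or turquoise, and is the smaller of those in its own colour.

How it is judged:
On the way, in this order (a step that is already met when the one before it is completed fails the run):
1. the pad is inside the twisted part of the chute (z of pad_center in the frame of chute between 0.09 and 0.26 m and x of pad_center in the frame of chute between -0.025 and 0.025 m and y of pad_center in the frame of chute between -0.07 and 0.08 m), for 0.02 s.
2. the pad lies turned over, at rest, in the tray (angle between pad_center's own z axis and vertical above 2.75 rad and y of pad_center in the frame of chute above 0.11 m and z of pad_center in the frame of chute below 0.04 m and linear speed of pad below 0.03 m/s), for 0.2 s.
At the end, for the whole second after the job is handed in: The pad lies at rest and released on the outlet tray, friction blocks up, with one of its edges against the stop (gap under 5 mm), square to it within 0.16 rad, and beside the end fence (gap under about 10 mm when its long side is along the fence) (angle between pad_center's own z axis and vertical above 2.75 rad and linear speed of pad below 0.02 m/s and z of pad_center in the frame of chute below 0.032 m and ((x of pad_center in the frame of stop_face between 0.02 and 0.029 m and y of pad_center in the frame of stop_face between -0.01 and 0.006 m and angle between the x axis of pad_center and the x axis of stop_face, either way round below 0.16 rad) or (x of pad_center in the frame of stop_face between 0.014 and 0.023 m and y of pad_center in the frame of stop_face between -0.015 and 0.006 m and angle between the y axis of pad_center and the x axis of stop_face, either way round below 0.16 rad))); the robot touches nothing.
It fails at once if the pad is picked up: raised 25 mm or more off the shelf, or 40 mm or more above the tray's end (z of pad_center in the frame of chute above 0.3455 m or (y of pad_center in the frame of chute above 0.12 m and z of pad_center in the frame of chute above 0.075 m)).
It fails at once if a bystander is moved by more than 30 mm (distance of any of oil_can, wrench, bolt_cup from where it was at the start of the episode above 0.03 m).
It also fails if it takes over 61 s, if anything falls off the work surface, if the arm or the gripper's body presses on something with over 40 N, if the wrist force passes 120 N, or if a joint passes its speed limit or range.

### The arm

A 6-joint arm with a two-finger parallel gripper is mounted at the origin on the work surface. World frame = base frame: x ahead of the robot, y to its left, z up, the work surface at z = 0. Lengths are in m, angles in rad, forces in N, time in s.
With the tool pointing down it reaches from about 0.225 to 0.725 m from the base axis. Payload 3.1 kg.
Tool frame: the origin (TCP) lies at the very end of the fingers, on their centre line; the grasp point (between the pads) lies behind it (grip_depth is the z of the grasp point in the tool frame, in m); z points along the fingers, y is the line along which they close (so a half turn about z gives the same grasp; the last joint's range is limited). The gripper opens to 85 mm and grips with 20 to 120 N. Pads are 22 mm wide; open, the fingers measure 114 mm over their backs; the gripper's body (76 mm by 85 mm) begins 54 mm behind the grasp point. The pads swing forward as they close: fully open they stand 13 mm farther back than shut.
Start: joints at [-1.264, 0.048, 0.099, 1.622, 0, 1.443], TCP at [0.221, -0.476, 0.231] pointing down, gripper open.
Joint ranges: [-2.91, 2.91], [-0.99, 1.94], [-1.21, 1.42], [-2.12, 2.29], [-1.49, 1.47], [-3.14, 3.14]. Speed limits (rad/s): [2.79, 2.79, 3.14, 3.14, 3.14, 3.14].

### API

Orientations are given as a 3x3 rotation matrix whose columns are the frame's x, y, z axes.
In Python, from workcell import state, snapshot, hand_in, find_in, pinpoint, grip_depth gives the robot as it stands. The module is installed in compiled form; this text tells all that it offers.
- The arm moves only by the tool play_rows, never from a script. Its argument "increments" is a list of rows, each an object of numbers: "x", "y", "z": the shift along the world's x, y, z in cm; "roll": the turn about the world's z in degrees; "gripper": the opening in per cent of the stroke, from 0 (shut) to 100 (fully open). A call has 1 to 12 rows; each row shifts and turns the commanded pose from where the row before left it; what a row does not reach is not made up. A row lasts 1/8 s, in which the tool goes at most 62.5 mm and 10.7 degrees, less where a joint would pass 70% of its speed; a pose out of reach is approached as far as the arm can. A call is refused whole if a number of a shift passes 6.25 or a number of a turn 10.7, either way. A call with a gripper value outside its range is refused whole. The fingers move at their own pace and stop on an object; "force" is the grip in N (left out, the last holds). Time passes only in rows, so rows that do not move let the fingers close. It gives the time, the measured TCP pose, the force, the opening and the grip force at its end, in the units of the state.
- state(): the state, without advancing time (a new reading comes with each control period).
- snapshot(name): name is "side" or "top" or "wrist"; returns a dict with "frame" (400x640x3 uint8, red, green, blue), "range_z" (400x640 float32, m along the optical axis (not along the pixel's ray), 0 where there is no reading), "intrinsics" (3x3 intrinsics, pixels), "view" (4x4, takes a point from world to camera coordinates); the wrist camera has in their place "mount" (4x4, takes a point from camera to tool coordinates, whose origin is the TCP and whose axes are the flange's). Camera axes: x right, y up, looking along -z (the intrinsics and any distortion apply to the point x, -y, -z); pixel columns grow to the right and rows downward; lengths in m; the calibration is good to about 2 mm. The wrist camera is an equidistant fisheye: a pixel r from the principal point sees the ray r / f radians off the axis. A picture is of the moment at which its call begins: read the wrist's pose just before it.
- hand_in(): hands the job in; it is judged then, once.
Trained networks look in a picture, given as the dict that the camera call returned (one of the last four; its "shot" number tells which), for a name from the list of things; names that differ only in an ending like _2 or _b are one class to them, and where a whole thing is asked for, a point or a joint stands for the part that bears it (a point fixed in the world has none). Each returns a list of dicts, best first, with "confidence" (0 to 1); they miss things now and then, are a little off and sometimes report something else, mostly with a low value. They report only what shows in the picture. A call takes as long as a camera call. They do not tell look-alikes from the thing itself.
- find_in(name, picture): "rect" ([left, top, width, height] in pixels, round what is visible of it).
- pinpoint(name, picture): "position" ([row, column] in pixels: a listed point, or the origin of a listed thing).
The state is a dict: "clock": time; "q": joint angles; "joint_velocities": joint speeds; "joint_efforts": joint torques, N m; "tool_pos": TCP position; "ee_rot": TCP orientation; "wrist_force": force on the tool from outside, world axes, zero at the start; "wrist_torque": the same for the moment, N m; "gripper_width": finger opening in m; "finger_force": force on a finger pad.
Only numpy, scipy, OpenCV 4.12 (cv2) and the standard library are available. Lean on these libraries where they do the work, as an engineer would, in place of code of your own. Each camera call takes 0.05 s, during which the arm holds its last target. There are 200 camera calls.

## Working session

There is one attempt and no reset: what is moved stays moved. The work goes in short steps, Python scripts to look and compute and a tool call to move; the robot and the scene stay as the last step left them, time stands still between calls to the robot, and variables do not carry over. Pictures are saved under pics/ and viewed, at most 10 in all, crops included, and the job is handed in when it is done.

Besides the shell and the picture viewer there is one more tool, called after ">>>" as name(argument=value, ...) on one line, values as JSON. play_rows: Moves the arm, as the interface text tells. Its arguments: {"type":"object","properties":{"increments":{"type":"array","items":{"type":"object","properties":{"x":{"type":"number"},"y":{"type":"number"},"z":{"type":"number"},"roll":{"type":"number"},"gripper":{"type":"number"}}}},"force":{"type":"number"}},"required":["increments"]}

```bash
mkdir -p pics
cat > h.py <<'E'
import numpy as np, cv2
from workcell import *
def unproj(p,r,c,z=None):
    """pixel -> world via range image"""
    K=p["intrinsics"]; d=p["range_z"]
    if z is None:
        w=d[max(0,int(r)-1):int(r)+2,max(0,int(c)-1):int(c)+2]; w=w[w>0]
        z=np.median(w) if w.size else np.nan
    x=(c-K[0,2])/K[0,0]*z; y=(r-K[1,2])/K[1,1]*z
    return (np.linalg.inv(p["view"])@[x,-y,-z,1])[:3]
def proj(p,P):
    q=p["view"]@np.append(P,1); K=p["intrinsics"]
    return K[1,2]+K[1,1]*(-q[1])/(-q[2]), K[0,2]+K[0,0]*q[0]/(-q[2])
def plane(p,r,c,h):
    o=np.linalg.inv(p["view"])[:3,3]; a=unproj(p,r,c,1.0)-o
    return o+a*(h-o[2])/a[2]
E
cat > a.py <<'E'
from h import *
print(grip_depth, state()["tool_pos"], state()["ee_rot"].round(2) if hasattr(state()["ee_rot"],'round') else state()["ee_rot"])
for n in ("top","side"):
    p=snapshot(n); cv2.imwrite(f"pics/{n}0.png",p["frame"][:,:,::-1])
    print(n,p["intrinsics"][0,0],np.linalg.inv(p["view"])[:3].round(3).tolist())
    for t in "chute lip outlet fence rest pad_center stop_face oil_can wrench bolt_cup".split():
        for k in pinpoint(t,p)[:4]:
            r,c=k["position"]; print(t,round(k["confidence"],2),(round(r),round(c)),unproj(p,r,c).round(4))
E
python3 a.py
```

```text
-0.0187 [ 0.22093558 -0.47555596  0.23010645] [[ 0.91  0.42 -0.  ]
 [ 0.42 -0.91  0.  ]
 [ 0.   -0.   -1.  ]]
top 378.2567114331061 [[0.008, 0.997, -0.077, 0.5], [-1.0, 0.01, 0.026, -0.002], [0.026, 0.077, 0.997, 1.109]]
chute 0.72 (199, 326) [ 0.5643 -0.0317  0.2302]
lip 0.74 (197, 375) [ 0.5638 -0.1341  0.314 ]
outlet 0.86 (195, 295) [0.5877 0.0485 0.0673]
fence 0.73 (194, 277) [0.5926 0.1018 0.0102]
rest 0.68 (193, 281) [0.5961 0.0899 0.0143]
pad_center 0.79 (148, 419) [ 0.736  -0.3144  0.0138]
pad_center 0.71 (274, 416) [ 0.3662 -0.3014  0.0154]
pad_center 0.68 (198, 415) [ 0.5616 -0.2156  0.326 ]
pad_center 0.68 (193, 277) [0.5976 0.1013 0.0098]
stop_face 0.63 (227, 275) [0.4976 0.1032 0.0396]
oil_can 0.93 (198, 186) [0.5767 0.3454 0.0621]
wrench 0.69 (229, 448) [ 0.4976 -0.3992  0.0077]
bolt_cup 0.91 (238, 208) [0.4651 0.2989 0.0046]
side 443.21420590559893 [[-0.75, 0.438, -0.496, -0.036], [-0.662, -0.49, 0.568, 0.676], [0.006, 0.754, 0.657, 0.974]]
chute 0.93 (237, 328) [ 0.5404 -0.0074  0.0538]
lip 0.82 (140, 354) [ 0.5628 -0.1346  0.3134]
lip 0.5 (327, 221) [0.5409 0.3839 0.0484]
outlet 0.65 (247, 302) [0.5902 0.0518 0.0232]
fence 0.86 (260, 286) [0.596  0.113  0.0153]
rest 0.7 (255, 291) [0.5974 0.0876 0.0152]
rest 0.15 (247, 302) [0.5907 0.0499 0.0247]
pad_center 0.67 (223, 433) [ 0.3605 -0.2988  0.0157]
pad_center 0.64 (125, 372) [ 0.5623 -0.2142  0.3246]
pad_center 0.6 (184, 317) [ 0.7675 -0.2104  0.0083]
pad_center 0.47 (173, 342) [ 0.5701 -0.0955  0.2217]
stop_face 0.6 (275, 311) [0.491  0.1202 0.041 ]
oil_can 0.76 (328, 219) [0.5435 0.3866 0.0454]
wrench 0.77 (191, 411) [ 0.5013 -0.397   0.0058]
wrench 0.62 (277, 314) [0.4835 0.1169 0.037 ]
bolt_cup 0.76 (336, 267) [0.4362 0.3312 0.0558]
```

Run:
```python
import cv2,numpy as np
t=cv2.imread('pics/top0.png');s=cv2.imread('pics/side0.png')
a=cv2.resize(t[120:300,160:480],(800,450),interpolation=cv2.INTER_CUBIC)
cv2.imwrite('pics/t1.png',a)
b=cv2.resize(s[80:320,200:480],(700,600),interpolation=cv2.INTER_CUBIC)
cv2.imwrite('pics/s1.png',b)
```

```text
(no output)
```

View pics/t1.png

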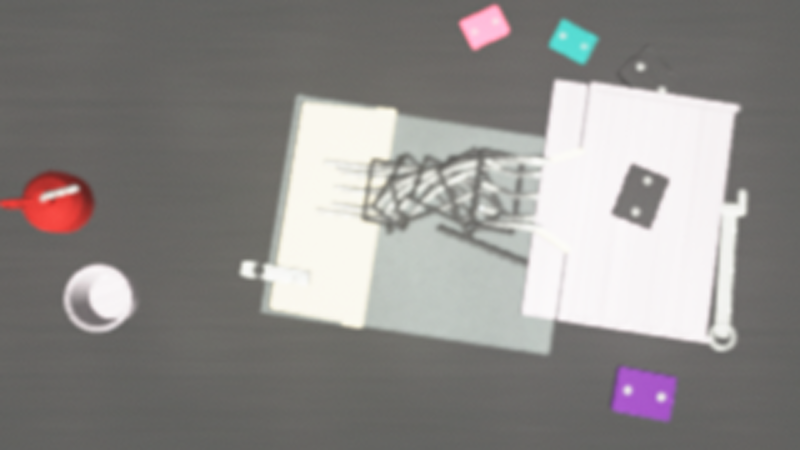

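View pics/s1.png

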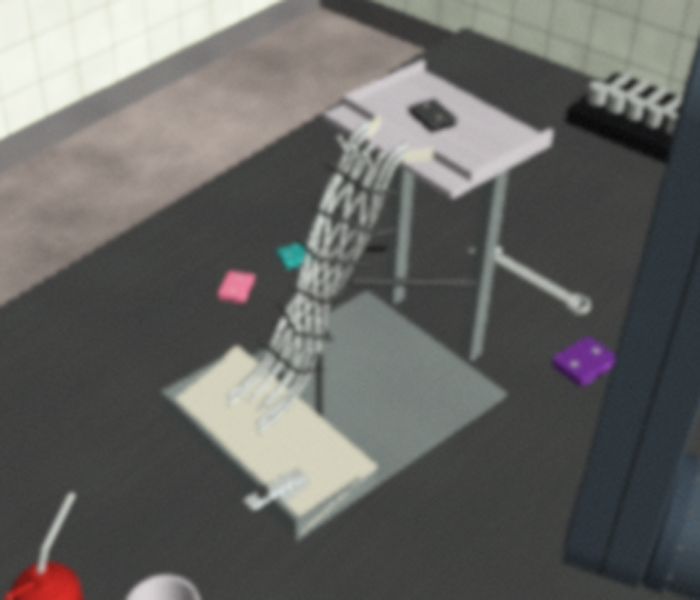

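The dark pad on the shelf, at about full-image (198,416), is the candidate. The look-alikes are the pink pad (131,354), the turquoise one (137,389) and the purple one (278,417), plus a dark, larger-looking one on the bench at about (147,417), behind the shelf. I'll measure the shelf and the pad now.

```bash
cat > m.py <<'E'
from h import *
def cloud(p):
    K=p["intrinsics"]; d=p["range_z"]; v,u=np.mgrid[:400,:640]
    P=np.stack([(u-K[0,2])/K[0,0]*d,-(v-K[1,2])/K[1,1]*d,-d],-1)
    V=np.linalg.inv(p["view"]); W=P@V[:3,:3].T+V[:3,3]; W[d<=0]=np.nan; return W
p=snapshot("top"); W=cloud(p); g=p["frame"].astype(int)
sh=(W[...,2]>.305)&(W[...,2]<.335)&(W[...,1]<-.1)
n,l,st,c=cv2.connectedComponentsWithStats(sh.astype(np.uint8)); k=1+st[1:,4].argmax(); sh=l==k
hi=sh; r=cv2.minAreaRect(W[sh][:,:2].astype(np.float32)*1000); print("shelf",r,cv2.boxPoints(r).round(0).tolist())
dark=(g.max(2)<130)&(W[...,2]>.318)&(W[...,2]<.335)&(W[...,1]<-.15)
n,l,st,c=cv2.connectedComponentsWithStats(dark.astype(np.uint8)); k=1+st[1:,4].argmax()
m=(l==k).astype(np.uint8); m=cv2.morphologyEx(m,cv2.MORPH_CLOSE,np.ones((5,5)))
cs=cv2.findContours(m,0,2)[0][0][:,0]; print("area",m.sum())
pts=np.array([plane(p,y,x,.326)[:2]*1000 for x,y in cs],np.float32); r=cv2.minAreaRect(pts); print("pad",r,cv2.boxPoints(r).round(0).tolist())
print("zmed",np.median(W[m>0][:,2]),"shelf z",np.median(W[sh][:,2]))
# all dark pads lookalike
# tray: white-ish, low
tr=(g[...,0]>200)&(g[...,2]<g[...,0]-12)&(W[...,2]<.06)&(W[...,1]>0)
r=cv2.minAreaRect(W[tr][:,:2].astype(np.float32)*1000); print("tray",r,cv2.boxPoints(r).round(0).tolist())
st=(W[...,2]>.032)&(W[...,2]<.06)&(W[...,1]>.06)&(W[...,1]<.16)&(W[...,0]<.55)&(W[...,0]>.43)
q=W[st]; print("stop",len(q)); 
if len(q)>5: r=cv2.minAreaRect(q[:,:2].astype(np.float32)*1000); print(r,cv2.boxPoints(r).round(0).tolist(),q.mean(0))
cv2.imwrite("pics/c.png",cv2.resize(p["frame"][130:230,350:480,::-1],(780,600),interpolation=cv2.INTER_CUBIC))
E
python3 m.py
```

```text
shelf ((553.8319091796875, -192.07977294921875), (192.78604125976562, 200.7670440673828), 81.76819610595703) [[441.0, -273.0], [639.0, -302.0], [667.0, -111.0], [468.0, -82.0]]
area 287
pad ((561.8651123046875, -216.97312927246094), (30.419822692871094, 41.2363395690918), 68.52953338623047) [[537.0, -224.0], [575.0, -239.0], [587.0, -210.0], [548.0, -195.0]]
zmed 0.3260115661939801 shelf z 0.3150546249064086
tray ((877.15087890625, 536.5762329101562), (1553.4864501953125, 1112.9991455078125), 1.7086101770401) [[84.0, 1070.0], [117.0, -43.0], [1670.0, 3.0], [1637.0, 1116.0]]
stop 224
((481.6422119140625, 111.45782470703125), (123.7335205078125, 65.96121215820312), 30.960981369018555) [[412.0, 108.0], [446.0, 51.0], [552.0, 115.0], [518.0, 172.0]] [0.49218422 0.11875732 0.03917964]
```

View pics/c.png

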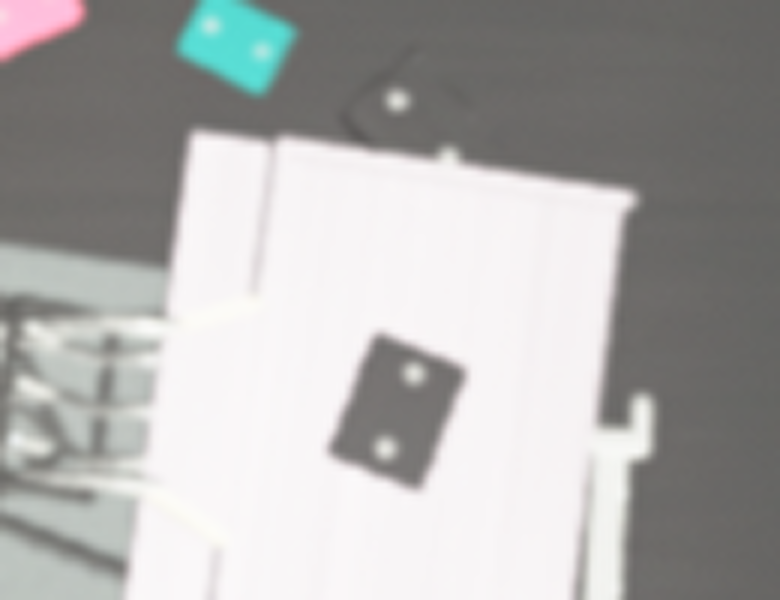

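The crop shows the grey pad at (400,410) on the shelf, smaller than the dark look-alike at (410,100) on the bench, so the choice holds. The chute origin is about (0.575,-0.050) with a yaw of about -8.1°. The pad sits at chute x≈+11, y≈-167, turned about -13°. I'll straddle it, squeeze it square, and centre it without lifting.

>>> play_rows(increments=[{"z": 5.8,"gripper": 100},{"z": 5.8},{"z": 5.8},{"x": 3.8,"y": 2.9,"roll": 6.3},{"x": 3.8,"y": 2.9,"roll": 6.3},{"x": 3.8,"y": 2.9,"roll": 6.3},{"x": 3.8,"y": 2.9,"roll": 6.3},{"x": 3.8,"y": 2.9,"roll": 6.3},{"x": 3.8,"y": 2.9,"roll": 6.3},{"x": 3.8,"y": 2.9,"roll": 6.3},{"x": 3.8,"y": 2.9,"roll": 6.4},{"x": 3.7,"y": 2.7,"roll": 6.6}])

```text
$.increments[0]: bad value
```

Run:
```python
from h import *
s=state();print(s["tool_pos"],s["ee_rot"][0][1],s["ee_rot"][1][1],s["q"],s["clock"])
p=snapshot("wrist");print(np.array(p["mount"]).round(3).tolist(),p["intrinsics"][0,0]);cv2.imwrite("pics/w1.png",p["frame"][:,:,::-1])
```

```text
[ 0.22110034 -0.47616197  0.23131384] 0.4212014976693473 -0.9069670878043391 [-1.26383582e+00  4.79915081e-02  9.91957363e-02  1.62199615e+00
 -4.13629300e-05  1.44298718e+00] 1.15
[[0.001, 0.966, 0.26, 0.065], [1.0, -0.0, -0.001, -0.0], [-0.001, 0.26, -0.966, -0.141], [0.0, 0.0, 0.0, 1.0]] 309.70691628693146
```

View pics/w1.png

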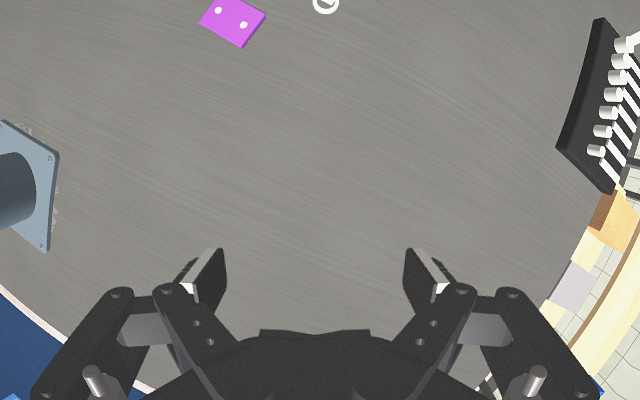

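The call was refused, perhaps because every row needs all five numbers. The wrist picture only shows the bench and the purple look-alike at (22,232).

>>> play_rows(increments=[{"x": 0,"y": 0,"z": 5.8,"roll": 0,"gripper": 100},{"x": 0,"y": 0,"z": 5.8,"roll": 0,"gripper": 100},{"x": 0,"y": 0,"z": 5.8,"roll": 0,"gripper": 100},{"x": 3.8,"y": 2.9,"z": 0,"roll": 6.3,"gripper": 100},{"x": 3.8,"y": 2.9,"z": 0,"roll": 6.3,"gripper": 100},{"x": 3.8,"y": 2.9,"z": 0,"roll": 6.3,"gripper": 100},{"x": 3.8,"y": 2.9,"z": 0,"roll": 6.3,"gripper": 100},{"x": 3.8,"y": 2.9,"z": 0,"roll": 6.3,"gripper": 100},{"x": 3.8,"y": 2.9,"z": 0,"roll": 6.3,"gripper": 100},{"x": 3.8,"y": 2.9,"z": 0,"roll": 6.3,"gripper": 100},{"x": 3.8,"y": 2.9,"z": 0,"roll": 6.4,"gripper": 100},{"x": 3.7,"y": 2.7,"z": 0,"roll": 6.6,"gripper": 100}])

```text
clock: 2.7
tool_pos: [0.5633, -0.216, 0.4055]
ee_rot: [[0.135, 0.991, 0.0], [0.991, -0.135, -0.0], [-0.0, 0.0, -1.0]]
wrist_force: [1.1, -1.0, 1.0]
gripper_width: 0.0858
finger_force: 0.0
```

```bash
cat > w.py <<'E'
from h import *
import sys
O=np.array([.5747,-.0499]); A=np.radians(8.1); X=np.array([np.cos(A),-np.sin(A)]); Y=np.array([np.sin(A),np.cos(A)])
def ch(P): d=np.array(P)[:2]-O; return np.array([d@X,d@Y])*1000
def st():
    s=state(); R=np.array(s["ee_rot"]); t=np.array(s["tool_pos"])
    print("tcp",t.round(4),"chute xy",ch(t).round(1),"yaw_y",np.degrees(np.arctan2(R[1,1],R[0,1])).round(2),"w",round(s["gripper_width"],4),"ff",s["finger_force"],"F",np.round(s["wrist_force"],1),"t",s["clock"]); return R,t
def wray(p,R,t,r,c,h):
    K=p["intrinsics"]; dx,dy=c-K[0,2],r-K[1,2]; rr=np.hypot(dx,dy); th=rr/K[0,0]
    v=np.array([np.sin(th)*dx/rr,-np.sin(th)*dy/rr,-np.cos(th)]); M=np.array(p["mount"])
    o=R@M[:3,3]+t; a=R@(M[:3,:3]@v); return o+a*(h-o[2])/a[2]
def wpad(h,name,lo=100,box=None,thr=90):
    R,t=st(); p=snapshot("wrist"); cv2.imwrite(name,p["frame"][:,:,::-1]); return p,R,t
E
python3 - <<'E'
from w import *
p,R,t=wpad(.326,"pics/w2.png")
for k in pinpoint("pad_center",p): print(k, ch(wray(p,R,t,*k["position"],.326)).round(1))
for k in pinpoint("lip",p): print(k, wray(p,R,t,*k["position"],.315).round(4))
E
```

```text
tcp [ 0.5633 -0.216   0.4055] chute xy [  12.1 -166. ] yaw_y -7.76 w 0.0858 ff 0.0 F [ 1.1 -1.   1. ] t 2.7
{'position': [90.1, 429.6], 'confidence': 0.69} [ 95.7 -73.4]
{'position': [209.0, 311.8], 'confidence': 0.64} [   9.8 -164.4]
{'position': [150.9, 425.1], 'confidence': 0.49} [  93.8 -119.1]
{'position': [99.5, 297.1], 'confidence': 0.6} [ 0.5613 -0.1326  0.315 ]
```

View pics/w2.png

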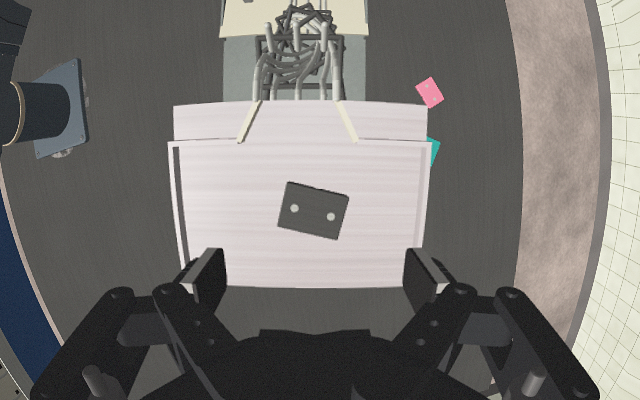

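The wrist view shows the pad at (209,312), between the rims, with the shelf square in the picture. I'll lower around it.

>>> play_rows(increments=[{"x": -0.2,"y": 0.2,"z": -3,"roll": 0,"gripper": 100},{"x": 0,"y": 0,"z": -3,"roll": 0,"gripper": 100},{"x": 0,"y": 0,"z": -1.5,"roll": 0,"gripper": 100},{"x": 0,"y": 0,"z": -1.0,"roll": 0,"gripper": 90},{"x": 0,"y": 0,"z": -0.4,"roll": 0,"gripper": 85},{"x": 0,"y": 0,"z": 0,"roll": 0,"gripper": 70},{"x": 0,"y": 0,"z": 0,"roll": 0,"gripper": 60},{"x": 0,"y": 0,"z": 0,"roll": 0,"gripper": 54},{"x": 0,"y": 0,"z": 0,"roll": 0,"gripper": 54},{"x": 0,"y": 0,"z": 0,"roll": 0,"gripper": 54}], force=20)

```text
clock: 4.1
tool_pos: [0.5605, -0.2155, 0.3177]
ee_rot: [[0.139, 0.99, 0.002], [0.99, -0.139, -0.002], [-0.001, 0.002, -1.0]]
wrist_force: [-0.5, -0.5, 5.5]
gripper_width: 0.0501
finger_force: 19.0
```

```bash
sed -i 's/O=np.array.*\]); A/O=np.array([.574,-.0495]); A/' w.py
python3 - <<'E'
from w import *
p,R,t=wpad(.326,"pics/w3.png")
for k in pinpoint("pad_center",p): print(k, ch(wray(p,R,t,*k["position"],.326)).round(1))
E
```

```text
tcp [ 0.5605 -0.2155  0.3177] chute xy [  10.  -166.2] yaw_y -7.99 w 0.0501 ff 18.98282313329446 F [-0.5 -0.5  5.5] t 4.1
{'position': [257.1, 312.3], 'confidence': 0.77} [   8.5 -162.8]
{'position': [84.8, 450.7], 'confidence': 0.66} [ 70.8 -80.9]
```

View pics/w3.png

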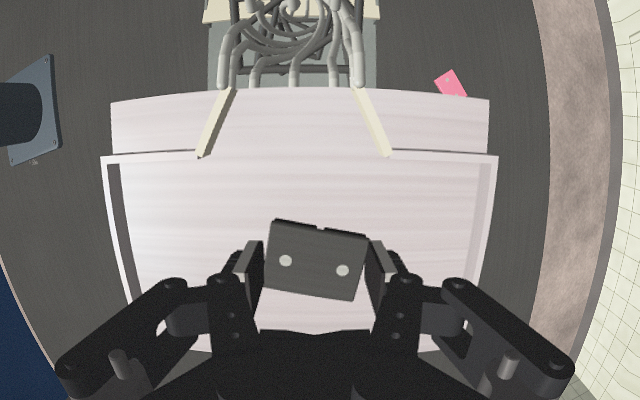

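The pad is gripped at (257,312) but still about 10° off square, wedged by pad friction. I'll turn the gripper with it and slide it to x=0.

>>> play_rows(increments=[{"x": 0,"y": 0,"z": 0.1,"roll": 0,"gripper": 54},{"x": -0.2,"y": 0,"z": 0,"roll": 3.5,"gripper": 54},{"x": -0.2,"y": 0,"z": 0,"roll": 3.5,"gripper": 54},{"x": -0.2,"y": 0.1,"z": 0,"roll": 3.5,"gripper": 54},{"x": -0.2,"y": 0.1,"z": 0,"roll": 0,"gripper": 54},{"x": 0,"y": 0,"z": 0,"roll": 0,"gripper": 62},{"x": 0,"y": 0,"z": 0,"roll": 0,"gripper": 75},{"x": 0,"y": 0,"z": 0,"roll": 0,"gripper": 95},{"x": 0,"y": 0,"z": 1,"roll": 0,"gripper": 100},{"x": 0,"y": 0,"z": 3,"roll": -3.5,"gripper": 100},{"x": 0,"y": 0,"z": 4,"roll": -7,"gripper": 100}], force=20)

```text
clock: 5.58
tool_pos: [0.5516, -0.2129, 0.3976]
ee_rot: [[0.143, 0.99, -0.002], [0.99, -0.143, 0.001], [0.001, -0.002, -1.0]]
wrist_force: [1.0, -0.3, 0.7]
gripper_width: 0.0854
finger_force: 0.0
```

```bash
cat >> w.py <<'E'
def padpose(p,R,t,h,thr=110,region=None):
    f=p["frame"].max(2); m=(f<thr).astype(np.uint8)
    k=max((k for k in pinpoint("pad_center",p) if 120<k["position"][0]<300 and 220<k["position"][1]<420),key=lambda k:k["confidence"])
    r,c=map(int,k["position"]); n,l,s,_=cv2.connectedComponentsWithStats(m,connectivity=4)
    w=l[r-8:r+9,c-8:c+9]; i=np.bincount(w[w>0]).argmax(); print("bbox",s[i],k["position"])
    cs=max(cv2.findContours((l==i).astype(np.uint8),0,2)[0],key=len)[:,0]
    q=np.array([ch(wray(p,R,t,y,x,h)) for x,y in cs],np.float32); b=cv2.minAreaRect(q); print("pad chute mm",np.round(b[0],1),np.round(b[1],1),round(b[2],1))
E
python3 - <<'E'
from w import *
p,R,t=wpad(.326,"pics/w4.png"); padpose(p,R,t,.326)
for k in pinpoint("lip",p): print(k, ch(wray(p,R,t,*k["position"],.315)).round(1))
# funnel edges at lip
E
```

```text
tcp [ 0.5516 -0.2129  0.3976] chute xy [   0.8 -164.9] yaw_y -8.21 w 0.0854 ff 0.0 F [ 1.  -0.3  0.7] t 5.575
bbox [ 283  190   66   48 2909] [211.6, 317.5]
pad chute mm [   0.7 -164.8] [35.6 46.9] 89.7
{'position': [98.8, 315.6], 'confidence': 0.83} [  1.2 -82.6]
```

View pics/w4.png

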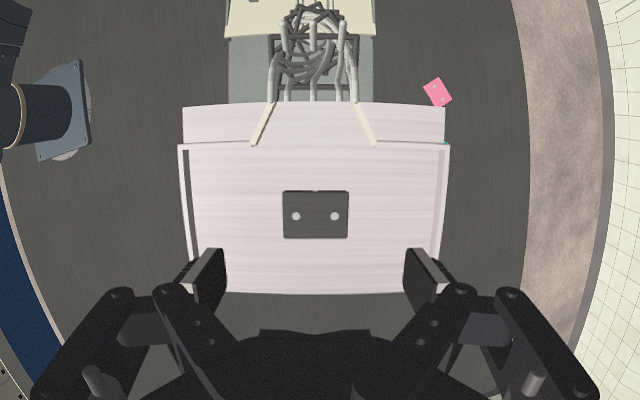

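The pad is now square (89.7°) and centred at chute (0.7,-164.8), seen at (212,317), in line with the funnel mouth at (99,315). I'll move behind it with the fingers about 15 mm apart and push.

>>> play_rows(increments=[{"x": -0.28,"y": -2,"z": 0,"roll": 0,"gripper": 60},{"x": -0.29,"y": -2.1,"z": 0,"roll": 0,"gripper": 30},{"x": 0,"y": 0,"z": 0,"roll": 0,"gripper": 18},{"x": 0,"y": 0,"z": -3,"roll": 0,"gripper": 18},{"x": 0,"y": 0,"z": -2.5,"roll": 0,"gripper": 18},{"x": 0,"y": 0,"z": -1.5,"roll": 0,"gripper": 18},{"x": 0,"y": 0,"z": -0.7,"roll": 0,"gripper": 18},{"x": 0,"y": 0,"z": 0,"roll": 0,"gripper": 18}])

```text
clock: 6.72
tool_pos: [0.5461, -0.254, 0.3197]
ee_rot: [[0.139, 0.99, -0.001], [0.99, -0.139, 0.001], [0.001, -0.001, -1.0]]
wrist_force: [0.2, -0.1, -0.2]
gripper_width: 0.0151
finger_force: 0.0
```

```bash
python3 -c "
from w import *
st()"
```

```text
tcp [ 0.5461 -0.254   0.3197] chute xy [   1.1 -206.4] yaw_y -8.0 w 0.0151 ff 0.0 F [ 0.2 -0.1 -0.2] t 6.725
```

>>> play_rows(increments=[{"x": 0.14,"y": 0.99,"z": 0,"roll": 0,"gripper": 18},{"x": 0.11,"y": 0.8,"z": 0,"roll": 0,"gripper": 18},{"x": 0.11,"y": 0.8,"z": 0,"roll": 0,"gripper": 18},{"x": 0.11,"y": 0.8,"z": 0,"roll": 0,"gripper": 18},{"x": 0.11,"y": 0.8,"z": 0,"roll": 0,"gripper": 18},{"x": 0.11,"y": 0.8,"z": 0,"roll": 0,"gripper": 18},{"x": 0,"y": 0,"z": 0,"roll": 0,"gripper": 18}])

```text
clock: 7.6
tool_pos: [0.5534, -0.2032, 0.3202]
ee_rot: [[0.138, 0.99, -0.0], [0.99, -0.138, 0.001], [0.001, -0.0, -1.0]]
wrist_force: [0.2, -0.7, 0.4]
gripper_width: 0.0155
finger_force: 0.0
```

Run:
```python
from w import *
p,R,t=wpad(.326,"pics/w5.png")
for k in pinpoint("pad_center",p): print(k, ch(wray(p,R,t,*k["position"],.326)).round(1))
for k in pinpoint("lip",p): print(k, ch(wray(p,R,t,*k["position"],.315)).round(1))
```

```text
tcp [ 0.5534 -0.2032  0.3202] chute xy [   1.3 -155.1] yaw_y -7.92 w 0.0155 ff 0.0 F [ 0.2 -0.7  0.4] t 7.6
{'position': [93.0, 455.8], 'confidence': 0.92} [ 65.9 -72.9]
{'position': [194.7, 315.0], 'confidence': 0.79} [   1. -122.]
{'position': [109.1, 314.6], 'confidence': 0.89} [  0.7 -83.4]
```

View pics/w5.png

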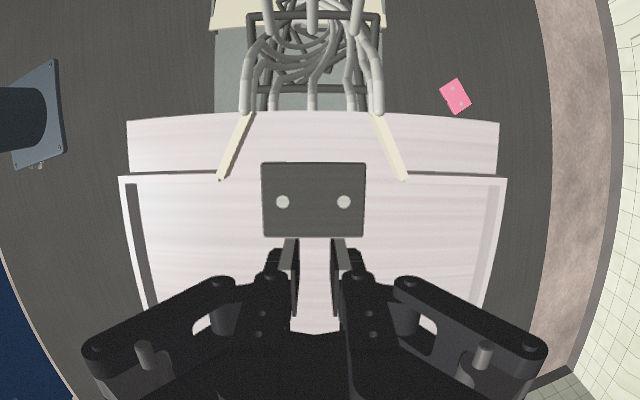

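The pad is square at (200,313), heading straight into the funnel. I'll push it over the lip.

>>> play_rows(increments=[{"x": 0.08,"y": 0.6,"z": 0,"roll": 0,"gripper": 18},{"x": 0.08,"y": 0.6,"z": 0,"roll": 0,"gripper": 18},{"x": 0.08,"y": 0.6,"z": 0,"roll": 0,"gripper": 18},{"x": 0.07,"y": 0.5,"z": 0,"roll": 0,"gripper": 18},{"x": 0.07,"y": 0.5,"z": 0,"roll": 0,"gripper": 18},{"x": 0.07,"y": 0.5,"z": 0,"roll": 0,"gripper": 18},{"x": 0.07,"y": 0.5,"z": 0,"roll": 0,"gripper": 18},{"x": 0.07,"y": 0.5,"z": 0,"roll": 0,"gripper": 18},{"x": 0.07,"y": 0.5,"z": 0,"roll": 0,"gripper": 18},{"x": 0.07,"y": 0.5,"z": 0,"roll": 0,"gripper": 18}])

```text
clock: 9.0
tool_pos: [0.5607, -0.1507, 0.3204]
ee_rot: [[0.139, 0.99, 0.0], [0.99, -0.139, 0.001], [0.001, 0.0, -1.0]]
wrist_force: [-0.6, 0.6, -1.1]
gripper_width: 0.0154
finger_force: 0.0
```

Run:
```python
from w import *
p,R,t=wpad(.326,"pics/w6.png")
for k in pinpoint("pad_center",p): print(k, ch(wray(p,R,t,*k["position"],.326)).round(1))
for n in ("side",):
  p=snapshot(n)
  for k in pinpoint("pad_center",p): P=unproj(p,*k["position"]); print(n,k,P.round(3),ch(P).round(0))
```

```text
tcp [ 0.5607 -0.1507  0.3204] chute xy [   1.1 -102.1] yaw_y -7.99 w 0.0154 ff 0.0 F [-0.6  0.6 -1.1] t 9.0
{'position': [179.8, 314.8], 'confidence': 0.68} [  0.7 -62.2]
{'position': [126.8, 451.7], 'confidence': 0.64} [ 64.2 -36.1]
{'position': [195.2, 447.4], 'confidence': 0.63} [ 64.6 -68.8]
side {'position': [223.3, 430.1], 'confidence': 0.64} [ 0.367 -0.292  0.016] [-171. -270.]
side {'position': [163.6, 336.4], 'confidence': 0.53} [ 0.576 -0.079  0.26 ] [  6. -28.]
side {'position': [173.2, 344.2], 'confidence': 0.5} [ 0.545 -0.075  0.245] [-25. -29.]
side {'position': [193.8, 295.0], 'confidence': 0.4} [ 0.785 -0.12   0.009] [219. -40.]
side {'position': [182.4, 314.5], 'confidence': 0.38} [ 0.776 -0.208  0.011] [ 222. -128.]
side {'position': [279.4, 315.0], 'confidence': 0.29} [0.484 0.111 0.02 ] [-112.  147.]
```

>>> play_rows(increments=[{"x": 0.07,"y": 0.5,"z": 0,"roll": 0,"gripper": 18},{"x": 0.07,"y": 0.5,"z": 0,"roll": 0,"gripper": 18},{"x": 0.07,"y": 0.5,"z": 0,"roll": 0,"gripper": 18},{"x": 0,"y": 0,"z": 0,"roll": 0,"gripper": 18},{"x": 0,"y": 0,"z": 0,"roll": 0,"gripper": 18},{"x": 0,"y": 0,"z": 0,"roll": 0,"gripper": 18}])

```text
clock: 9.95
tool_pos: [0.5627, -0.1364, 0.3203]
ee_rot: [[0.139, 0.99, 0.0], [0.99, -0.139, -0.0], [-0.0, 0.0, -1.0]]
wrist_force: [0.9, 0.5, 0.1]
gripper_width: 0.0152
finger_force: 0.0
```

```bash
cat > f.py <<'E'
from w import *
R,t=st()
p=snapshot("wrist")
for k in pinpoint("pad_center",p): print("wrist",k["position"],round(k["confidence"],2))
for n in ("side","top"):
  p=snapshot(n); cv2.imwrite(f"pics/{n}_f.png",p["frame"][:,:,::-1])
  for k in pinpoint("pad_center",p): P=unproj(p,*k["position"]); print(n,k["position"],round(k["confidence"],2),P.round(3),ch(P).round(0))
E
python3 f.py
```

```text
tcp [ 0.5627 -0.1364  0.3203] chute xy [  1.1 -87.6] yaw_y -8.0 w 0.0152 ff 0.0 F [0.9 0.5 0.1] t 9.95
wrist [135.9, 454.9] 0.9
wrist [201.5, 447.6] 0.86
wrist [9.6, 314.6] 0.84
side [223.9, 431.2] 0.74 [ 0.364 -0.294  0.014] [-174. -272.]
side [256.5, 291.4] 0.63 [0.588 0.097 0.024] [ -7. 147.]
side [182.1, 317.2] 0.59 [ 0.769 -0.214  0.012] [ 216. -136.]
side [196.3, 293.3] 0.58 [ 0.781 -0.108  0.008] [214. -29.]
side [176.1, 342.5] 0.42 [ 0.603 -0.143  0.166] [ 42. -88.]
top [136.2, 391.5] 0.74 [ 0.769 -0.233  0.011] [ 219. -154.]
top [134.2, 353.4] 0.65 [ 0.774 -0.12   0.011] [208. -41.]
top [202.3, 327.8] 0.61 [ 0.558 -0.038  0.211] [-17.   9.]
top [195.3, 278.6] 0.44 [0.589 0.096 0.023] [ -6. 147.]
```

Run:
```python
import cv2,numpy as np
t=cv2.imread('pics/top_f.png');s=cv2.imread('pics/side_f.png')
a=cv2.resize(t[150:265,240:320],(400,575),interpolation=cv2.INTER_CUBIC)
b=cv2.resize(s[200:315,255:335],(400,575),interpolation=cv2.INTER_CUBIC)
cv2.imwrite('pics/comp.png',np.hstack([a,b]))
```

```text
(no output)
```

View pics/comp.png

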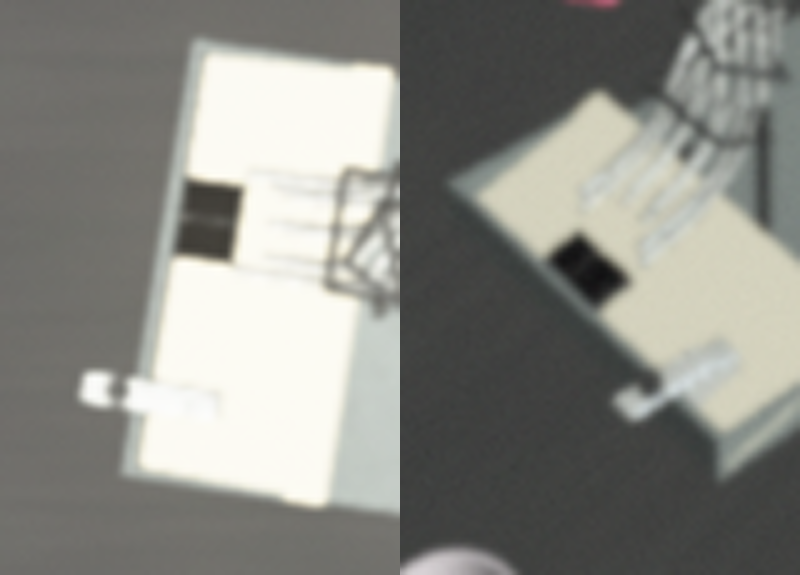

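The composite shows the pad black blocks up, lying square on the fence at left crop (210,220) and right crop (590,270). The stop is at left crop (175,398). I'll move over the tray on the +x side with the gripper shut.

>>> play_rows(increments=[{"x": 0,"y": 0,"z": 5,"roll": 0,"gripper": 18},{"x": 0,"y": 0,"z": 5,"roll": 0,"gripper": 0},{"x": 1.62,"y": 4.43,"z": 0,"roll": 0,"gripper": 0},{"x": 1.62,"y": 4.43,"z": 0,"roll": 0,"gripper": 0},{"x": 1.62,"y": 4.43,"z": 0,"roll": 0,"gripper": 0},{"x": 1.62,"y": 4.43,"z": 0,"roll": 0,"gripper": 0},{"x": 1.62,"y": 4.43,"z": 0,"roll": 0,"gripper": 0},{"x": 0,"y": 0,"z": -5,"roll": 0,"gripper": 0},{"x": 0,"y": 0,"z": -5,"roll": 0,"gripper": 0},{"x": 0,"y": 0,"z": -5,"roll": 0,"gripper": 0},{"x": 0,"y": 0,"z": -5,"roll": 0,"gripper": 0},{"x": 0,"y": 0,"z": -5,"roll": 0,"gripper": 0}])

```text
clock: 11.75
tool_pos: [0.6439, 0.0848, 0.1916]
ee_rot: [[0.139, 0.99, 0.005], [0.99, -0.139, 0.001], [0.001, 0.005, -1.0]]
wrist_force: [0.6, -0.3, 0.2]
gripper_width: -0.0001
finger_force: 0.0
```

```bash
cat > g.py <<'E'
from w import *
R,t=st()
p=snapshot("wrist"); cv2.imwrite("pics/wg.png",p["frame"][:,:,::-1])
for n,h in (("pad_center",.025),("stop_face",.015),("fence",.01),("rest",.0146)):
  for k in pinpoint(n,p)[:3]: print("wrist",n,np.round(k["position"]),round(k["confidence"],2),ch(wray(p,R,t,*k["position"],h)).round(1))
for n in ("side","top"):
  q=snapshot(n); f=q["frame"].max(2)
  # black pad in tray: dark pixels projecting to tray area
  v,u=np.nonzero(f<60); Q=np.array([ch(plane(q,a,b,.025)) for a,b in zip(v,u)])
  s=(Q[:,0]>-110)&(Q[:,0]<40)&(Q[:,1]>119)&(Q[:,1]<166); Q=Q[s]
  if len(Q): print(n,"dark",len(Q),cv2.minAreaRect(Q.astype(np.float32)),np.percentile(Q,[2,98],axis=0).round(1).tolist())
  for m,h in (("stop_face",.015),("fence",.01)):
    for k in pinpoint(m,q)[:2]: print(n,m,np.round(k["position"]),round(k["confidence"],2),ch(plane(q,*k["position"],h)).round(1))
  # stop from range: points 28..42 mm high inside tray
  from itertools import product
  S=np.array([unproj(q,a,b) for a,b in product(range(170,310),range(255,345))]); c=np.array([ch(x) for x in S])
  hh=S[:,2]-(.010+.000255*(158-c[:,1])); m=(hh>.019)&(hh<.032)&(c[:,0]>-145)&(c[:,0]<-30)&(c[:,1]>115)&(c[:,1]<150)
  print(n,"stop pts",m.sum(),np.percentile(c[m],[3,50,97],axis=0).round(1).tolist() if m.any() else "")
E
python3 g.py
```

```text
tcp [0.6439 0.0848 0.1916] chute xy [ 50.2 142.8] yaw_y -7.99 w -0.0001 ff 0.0 F [ 0.6 -0.3  0.2] t 11.75
wrist pad_center [184. 268.] 0.61 [  3.5 145.5]
wrist stop_face [188. 181.] 0.61 [-98.6 139.8]
wrist fence [169. 263.] 0.77 [ -3.8 159.1]
wrist rest [186. 267.] 0.81 [  1.1 141.6]
side dark 91 ((-0.6842861175537109, 140.68975830078125), (22.51188087463379, 43.55303192138672), 88.03851318359375) [[-20.6, 129.3], [19.9, 152.0]]
side stop_face [278. 314.] 0.63 [-104.2  143.9]
side fence [261. 284.] 0.7 [  3.6 165.4]
side stop pts 38 [[-111.4, 130.6], [-106.9, 141.3], [-95.7, 149.2]]
top dark 15 ((4.90357780456543, 131.07327270507812), (25.94676399230957, 8.595836639404297), 9.043257713317871) [[-4.0, 128.1], [17.8, 137.2]]
top fence [194. 276.] 0.64 [ -3.3 155. ]
top stop pts 0
```

>>> play_rows(increments=[{"x": 0.01,"y": 0.1,"z": -5,"roll": 0,"gripper": 0},{"x": 0,"y": 0,"z": -5,"roll": 0,"gripper": 0},{"x": 0,"y": 0,"z": -3,"roll": 0,"gripper": 0},{"x": 0,"y": 0,"z": -2,"roll": 0,"gripper": 0},{"x": 0,"y": 0,"z": -1,"roll": 0,"gripper": 0},{"x": 0,"y": 0,"z": -0.7,"roll": 0,"gripper": 0},{"x": 0,"y": 0,"z": -0.4,"roll": 0,"gripper": 0},{"x": 0,"y": 0,"z": 0,"roll": 0,"gripper": 0}])

```text
clock: 13.3
tool_pos: [0.6448, 0.0858, 0.0229]
ee_rot: [[0.139, 0.99, 0.006], [0.99, -0.139, 0.001], [0.001, 0.006, -1.0]]
wrist_force: [0.5, 1.2, 0.6]
gripper_width: -0.0003
finger_force: 0.0
```

```bash
python3 g.py; python3 -c "
import cv2;a=cv2.imread('pics/wg.png');cv2.imwrite('pics/wg2.png',a[100:400,100:500])"
```

```text
tcp [0.6448 0.0858 0.0229] chute xy [ 51. 144.] yaw_y -7.99 w -0.0003 ff 0.0 F [0.5 1.2 0.6] t 13.3
wrist pad_center [253. 221.] 0.91 [  3.1 145.8]
wrist stop_face [241.  87.] 0.76 [-94.8 144. ]
wrist fence [220. 218.] 0.83 [ -1.8 158.4]
side dark 91 ((-0.04064750671386719, 140.667724609375), (22.51188087463379, 42.26499938964844), 88.03851318359375) [[-20.1, 129.2], [19.9, 152.0]]
side stop_face [279. 315.] 0.7 [-107.5  143.7]
side fence [258. 284.] 0.63 [ 12.5 159.4]
side stop pts 41 [[-112.3, 130.0], [-105.6, 141.3], [-95.7, 149.5]]
top fence [190. 275.] 0.91 [  7.6 160.6]
top fence [194. 284.] 0.54 [  1.5 133.1]
top stop pts 0
```

View pics/wg2.png

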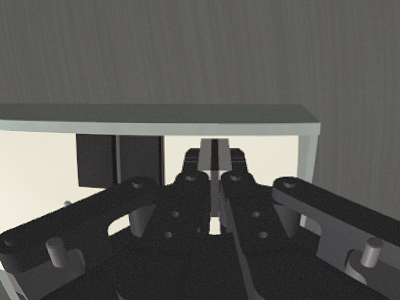

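The crop shows the pad at (120,160) against the fence, with the shut fingers beside it at (215,160) and clear of everything. I'll push along -x.

>>> play_rows(increments=[{"x": -0.59,"y": 0.08,"z": -0.1,"roll": 0,"gripper": 0},{"x": -0.4,"y": 0.06,"z": -0.1,"roll": 0,"gripper": 0},{"x": -0.4,"y": 0.06,"z": 0,"roll": 0,"gripper": 0},{"x": -0.5,"y": 0.07,"z": 0,"roll": 0,"gripper": 0},{"x": -0.5,"y": 0.07,"z": 0,"roll": 0,"gripper": 0},{"x": -0.5,"y": 0.07,"z": 0,"roll": 0,"gripper": 0},{"x": -0.5,"y": 0.07,"z": 0,"roll": 0,"gripper": 0},{"x": -0.5,"y": 0.07,"z": 0,"roll": 0,"gripper": 0},{"x": -0.5,"y": 0.07,"z": 0,"roll": 0,"gripper": 0},{"x": -0.5,"y": 0.07,"z": 0,"roll": 0,"gripper": 0},{"x": -0.5,"y": 0.07,"z": 0,"roll": 0,"gripper": 0},{"x": -0.5,"y": 0.07,"z": 0,"roll": 0,"gripper": 0}])

```text
clock: 15.35
tool_pos: [0.5851, 0.0942, 0.0202]
ee_rot: [[0.139, 0.99, 0.005], [0.99, -0.139, 0.001], [0.001, 0.005, -1.0]]
wrist_force: [0.6, -0.2, 0.2]
gripper_width: 0.0002
finger_force: 0.2
```

```bash
python3 g.py
```

```text
tcp [0.5851 0.0942 0.0202] chute xy [ -9.3 143.8] yaw_y -7.99 w 0.0002 ff 0.1503232863251469 F [ 0.6 -0.2  0.2] t 15.35
wrist pad_center [394. 538.] 0.89 [190.7  -4.1]
wrist pad_center [254. 248.] 0.75 [-42.5 147. ]
wrist pad_center [248. 161.] 0.55 [-90.1 148. ]
wrist stop_face [251. 160.] 0.92 [-97. 142.]
wrist stop_face [219. 331.] 0.71 [ -1.3 161.7]
wrist rest [254. 334.] 0.74 [  0.7 142.2]
side dark 167 ((-13.616558074951172, 135.91783142089844), (27.489356994628906, 106.7761459350586), 81.16889190673828) [[-64.0, 119.8], [35.3, 150.8]]
side stop_face [278. 312.] 0.51 [-98.7 147.8]
side fence [258. 287.] 0.91 [  4.8 154.4]
side fence [248. 303.] 0.65 [ 8.8 92.6]
side stop pts 41 [[-111.8, 130.6], [-107.0, 141.8], [-95.8, 149.4]]
top fence [194. 275.] 0.67 [ -4.  159.6]
top fence [194. 283.] 0.43 [ -0.5 136.6]
top stop pts 0
```

>>> play_rows(increments=[{"x": -0.5,"y": 0.07,"z": 0,"roll": 0,"gripper": 0},{"x": -0.5,"y": 0.07,"z": 0,"roll": 0,"gripper": 0},{"x": -0.5,"y": 0.07,"z": 0,"roll": 0,"gripper": 0},{"x": -0.3,"y": 0.04,"z": 0,"roll": 0,"gripper": 0},{"x": -0.3,"y": 0.04,"z": 0,"roll": 0,"gripper": 0},{"x": -0.2,"y": 0.03,"z": 0,"roll": 0,"gripper": 0},{"x": 0,"y": 0,"z": 0,"roll": 0,"gripper": 0}])

```text
clock: 16.77
tool_pos: [0.5622, 0.0974, 0.0202]
ee_rot: [[0.139, 0.99, 0.005], [0.99, -0.139, 0.001], [0.001, 0.005, -1.0]]
wrist_force: [0.4, -0.6, 0.5]
gripper_width: 0.0001
finger_force: 0.0
```

>>> play_rows(increments=[{"x": -0.2,"y": 0.03,"z": 0,"roll": 0,"gripper": 0},{"x": -0.1,"y": 0.01,"z": 0,"roll": 0,"gripper": 0},{"x": 0,"y": 0,"z": 0,"roll": 0,"gripper": 0}])

```text
clock: 17.15
tool_pos: [0.5594, 0.0977, 0.0202]
ee_rot: [[0.139, 0.99, 0.005], [0.99, -0.139, 0.001], [0.001, 0.005, -1.0]]
wrist_force: [-0.4, 0.7, -0.3]
gripper_width: 0.0002
finger_force: 0.1
```

```bash
python3 g.py
```

```text
tcp [0.5594 0.0977 0.0202] chute xy [-35.2 143.7] yaw_y -7.99 w 0.0002 ff 0.06286226293809705 F [-0.4  0.7 -0.3] t 17.15
wrist pad_center [260. 248.] 0.68 [-68.6 143.3]
wrist pad_center [387. 556.] 0.56 [190.   -4.6]
wrist stop_face [250. 200.] 0.63 [-97.4 143.3]
wrist rest [256. 382.] 0.74 [  0.5 141.1]
side dark 176 ((-21.71552276611328, 130.88735961914062), (26.254291534423828, 121.06110382080078), 77.67385864257812) [[-78.5, 119.4], [32.4, 151.2]]
side stop_face [277. 312.] 0.6 [-96.9 145.6]
side fence [260. 287.] 0.61 [-1.000e-01  1.592e+02]
side stop pts 57 [[-111.0, 126.5], [-104.1, 141.7], [-46.6, 149.8]]
top fence [193. 273.] 0.89 [ -1.4 163.8]
top stop pts 0
```

>>> play_rows(increments=[{"x": -0.1,"y": 0.015,"z": 0,"roll": 0,"gripper": 0},{"x": -0.1,"y": 0.015,"z": 0,"roll": 0,"gripper": 0},{"x": 0,"y": 0,"z": 0,"roll": 0,"gripper": 0}])

```text
clock: 18.08
tool_pos: [0.5575, 0.098, 0.0203]
ee_rot: [[0.139, 0.99, 0.005], [0.99, -0.139, 0.001], [0.001, 0.005, -1.0]]
wrist_force: [1.0, 0.2, -0.8]
gripper_width: 0.0002
finger_force: 0.2
```

>>> play_rows(increments=[{"x": -0.1,"y": 0.015,"z": 0,"roll": 0,"gripper": 0},{"x": 0,"y": 0,"z": 0,"roll": 0,"gripper": 0}])

```text
clock: 18.32
tool_pos: [0.5564, 0.0982, 0.0204]
ee_rot: [[0.139, 0.99, 0.005], [0.99, -0.139, 0.001], [0.001, 0.005, -1.0]]
wrist_force: [0.1, 0.1, 0.7]
gripper_width: -0.0002
finger_force: 0.3
```

>>> play_rows(increments=[{"x": -0.1,"y": 0.015,"z": 0,"roll": 0,"gripper": 0},{"x": 0,"y": 0,"z": 0,"roll": 0,"gripper": 0}])

```text
clock: 18.58
tool_pos: [0.5555, 0.0984, 0.0204]
ee_rot: [[0.139, 0.99, 0.005], [0.99, -0.139, 0.001], [0.001, 0.005, -1.0]]
wrist_force: [0.2, -0.0, 0.9]
gripper_width: -0.0
finger_force: 0.5
```

>>> play_rows(increments=[{"x": -0.1,"y": 0.015,"z": 0,"roll": 0,"gripper": 0},{"x": 0,"y": 0,"z": 0,"roll": 0,"gripper": 0}])

```text
clock: 18.82
tool_pos: [0.5546, 0.0985, 0.0204]
ee_rot: [[0.139, 0.99, 0.005], [0.99, -0.139, 0.001], [0.001, 0.005, -1.0]]
wrist_force: [0.4, -0.0, 0.9]
gripper_width: 0.0001
finger_force: 0.6
```

>>> play_rows(increments=[{"x": -0.1,"y": 0.015,"z": 0,"roll": 0,"gripper": 0},{"x": 0,"y": 0,"z": 0,"roll": 0,"gripper": 0}])

```text
clock: 19.08
tool_pos: [0.5536, 0.0987, 0.0204]
ee_rot: [[0.139, 0.99, 0.005], [0.99, -0.139, 0.001], [0.001, 0.005, -1.0]]
wrist_force: [0.4, 0.3, 1.0]
gripper_width: 0.0001
finger_force: 0.8
```

```bash
python3 g.py|head -8
```

```text
tcp [0.5536 0.0987 0.0204] chute xy [-41.1 143.8] yaw_y -7.99 w 0.0001 ff 0.8059282443718985 F [0.4 0.3 1. ] t 19.075
wrist pad_center [257. 258.] 0.97 [-69.3 145. ]
wrist pad_center [386. 559.] 0.79 [188.   -3.7]
wrist stop_face [252. 212.] 0.84 [-96.2 142.9]
wrist fence [219. 389.] 0.69 [ -2.4 160.2]
wrist rest [252. 392.] 0.7 [ -0.2 143.2]
side dark 178 ((-22.117748260498047, 129.64439392089844), (25.696685791015625, 121.12603759765625), 76.61599731445312) [[-78.5, 119.4], [31.4, 151.2]]
side stop_face [276. 310.] 0.47 [-89.9 146.3]
```

```bash
cat > prof.py <<'E'
from w import *
def asc(n="wrist"):
    R,t=st(); p=snapshot(n); f=p["frame"].max(2); K=p["intrinsics"]; M=np.array(p["mount"]) if n=="wrist" else None
    for y in range(162,114,-4):
        row=[]
        for x in range(-118,-16,2):
            h=.021+.000255*(158-y); W=np.append(O+X*x/1000+Y*y/1000,h)
            if n=="wrist":
                c=np.linalg.inv(M)@np.append(R.T@(W-t),1); v=np.array([c[0],-c[1],-c[2]]); th=np.arctan2(np.hypot(v[0],v[1]),v[2]); u=v[:2]/np.hypot(v[0],v[1])*th*K[0,0]
                r,cc=K[1,2]+u[1],K[0,2]+u[0]
            else: r,cc=proj(p,W)
            r,cc=int(round(r)),int(round(cc)); row.append(".:-=+*#%@"[8-int(f[r,cc])*9//256] if 0<=r<400 and 0<=cc<640 else "?")
        print(y,"".join(row))
if __name__=="__main__":
    asc(); asc("side")
E
python3 prof.py
```

```text
tcp [0.5536 0.0986 0.0203] chute xy [-41.1 143.8] yaw_y -7.99 w 0.0 ff 1.1153134633786976 F [1.3 0.4 1. ] t 19.625
162 ***#=:+*#####*###**####*########*#######**#*####***
158 *+.:::-*--==============-==========================
154 :.::::-*****%%##%%%%#%%*#%%%%%%#%##*++#*++.........
150 :.:::::++***%%#%%%%%%%%*%%%#%##%%%%+**%***.........
146 ..:::::+****%#%%%#%%%%%*%%%%%#%%%%%***%***#%%%.....
142 ...::::=****%%%%%#%%#%@*%%%#%%%%%%#***%#***%%%-....
138 .:.::::=****%%%%#%%%%%%*#%%%#%%%%%%%==#+:%%%%%%....
134 .:.:::::*+**%%%#%%%%%%%##%%%%%%%##%%%###%%%##%%%=..
130 ..::::::++**%%%%%%*#%%%%%%%%%%%%%%%%%%##%%%%%%%%%%%
126 ..::::::=%%%%%%%%%%%%%%%%%%%%%%%%%%%%####%%%%%%%%%%
122 ...:#%%%%%%%%%%%%%%%%%%%%%%%%%%%%%%%%%#####%%%%%%%%
118 %%%%%%%%%%%%%%%%%%###%#%%%%%%%%%%%%%%%#####%%%%%%%%
tcp [0.5536 0.0986 0.0203] chute xy [-41.1 143.8] yaw_y -7.99 w -0.0 ff 1.1339237837819383 F [ 1.2 -0.3  1. ] t 19.675
162 #####*##++==++*####################################
158 *+*+*+**==:--=+**####************************+*++*+
154 =-======--:::--++****#*************+++++****+=====-
150 --------::::---===+##%%%%%%%%%%%%##***++****+++=---
146 :::----:::::-----=*#%%@@%%%%%@@@@%%%##***+*****++-=
142 :::---::::::----=+*%%%@@@%@@@@@@@@%%%%%%***++***##*
138 :::---::::::----=*#%%@@@%@@@@@@@@@%%%%%%%%%##*#####
134 :::---::::::---==**%%@@@%%%@@@@@@@%%%%%%%%%%%#%%%%%
130 ::::::::::-----++**%#%#%##%#%#%#%%#####%%@@@@@%%%%%
126 ::::::::-------====*=*====+=+=++++=**##@@@@@@@@@%%%
122 ::-:::::---------::-::::-:-:-:--:--==##@@@@@@@%%%%%
118 ::::::::-------::::::::::::::::::-=++%%%@@%%%%@%%%%
```

The rectified map shows the groove straight at x≈-72 and the pad edge at about -96, on the stop face. The contact force is rising, so the pad is home and square. I'll back off and rise.

>>> play_rows(increments=[{"x": 0.2,"y": -0.03,"z": 0,"roll": 0,"gripper": 0},{"x": 0.4,"y": -0.06,"z": 0,"roll": 0,"gripper": 0},{"x": 0.8,"y": -0.11,"z": 0,"roll": 0,"gripper": 0},{"x": 0.8,"y": -0.11,"z": 0,"roll": 0,"gripper": 0},{"x": 0,"y": 0,"z": 1.5,"roll": 0,"gripper": 0},{"x": 0,"y": 0,"z": 3,"roll": 0,"gripper": 0},{"x": 0,"y": 0,"z": 4,"roll": 0,"gripper": 0},{"x": 0,"y": 0,"z": 4,"roll": 0,"gripper": 0},{"x": 0,"y": 0,"z": 0,"roll": 0,"gripper": 0},{"x": 0,"y": 0,"z": 0,"roll": 0,"gripper": 0}])

```text
clock: 20.98
tool_pos: [0.5753, 0.0952, 0.1451]
ee_rot: [[0.139, 0.99, 0.005], [0.99, -0.139, 0.0], [0.001, 0.005, -1.0]]
wrist_force: [-0.6, -0.2, -0.3]
gripper_width: -0.0
finger_force: 0.0
```

```bash
python3 prof.py; python3 g.py|grep -E "wrist (pad|stop)|side"
```

```text
tcp [0.5753 0.0952 0.1451] chute xy [-19.1 143.5] yaw_y -8.0 w -0.0 ff 0.0 F [-0.6 -0.2 -0.3] t 20.975
162 .:-::::-*==========================================
158 .::::::-*==============-===========================
154 ..::::::*****..........=%%%%#%%##%*#%##%#%###%%....
150 .:::::::++***..........=%#%#%%##%%**%#%%#%####%....
146 ..::::::++***..........*%#%%#%%%%%**%#%%%%###%%....
142 .:::::::=****..........*%%%###%%#%*#%%%####%##%....
138 ..::::::-****..........*%%##%###%%**####%###%%%....
134 ...:::::-****..........*%%#%###%#%**#%%##%%%%#%....
130 ...::::::-***..........*%%%%%%%%#%**##%####%#%%....
126 ...:::::::***..........:-++++++++++=***********....
122 ...:::::::+*=......................................
118 ...:::::::=.................................:=+....
tcp [0.5747 0.0953 0.1441] chute xy [-19.8 143.4] yaw_y -8.0 w 0.0 ff 0.0 F [ 0.5 -0.6 -0.6] t 21.025
162 #####*##++==++*####################################
158 *+*+*+**==:--=+**####**************************++*+
154 ========--:::--==++=++******************##*****===-
150 --------::::--------=+**##%%%%%%%%%#%%%%%%#%###+=-:
146 :::----:::::--------==**%%@@@@@@@@@@@@@@@@@@@**+--:
142 :::---::::::-----:--==+#%%@@@@@@@@@@@@@@@@@%%#*=--:
138 :::---::::::---------=*#%%@@@@@@@@@@%%@@@@@%%#++--:
134 :::---::::::---------=*#%%%@@@@@@@%%%%%@@@@%%#++--:
130 ::::::::::-------::--=+#**%#%#%#%%##*##%%%%%##++--:
126 ::::::::-------::::::-----+=+=++++-=-=========---::
122 ::-:::::-------:::::::::-:-:-:--:-:::::::::::::::::
118 :::::::::------::::::::::::::::::::::::::::::::::::
wrist pad_center [327. 497.] 0.49 [202. -16.]
wrist stop_face [194. 228.] 0.87 [-99.3 145.2]
side dark 98 ((-49.64026641845703, 139.76535034179688), (22.097427368164062, 42.6701774597168), 88.57112121582031) [[-69.9, 128.8], [-29.6, 151.1]]
side stop_face [276. 314.] 0.61 [-97.2 138.7]
side fence [262. 283.] 0.91 [  1.4 170.9]
side stop pts 41 [[-111.6, 130.1], [-105.7, 142.0], [-94.8, 149.7]]
```

After backing off, the pad had followed the finger by about 22 mm; the fingertip had probably caught on the plate ledge. It is still square at the fence. I'll push it home again with the finger a little higher, then rise straight up from the contact.

>>> play_rows(increments=[{"x": 1.8,"y": -0.25,"z": 0,"roll": 0,"gripper": 0},{"x": 0,"y": 0,"z": -4,"roll": 0,"gripper": 0},{"x": 0,"y": 0,"z": -4,"roll": 0,"gripper": 0},{"x": 0,"y": 0,"z": -2.5,"roll": 0,"gripper": 0},{"x": 0,"y": 0,"z": -1.2,"roll": 0,"gripper": 0},{"x": 0,"y": 0,"z": -0.4,"roll": 0,"gripper": 0},{"x": 0,"y": 0,"z": 0,"roll": 0,"gripper": 0}])

```text
clock: 22.5
tool_pos: [0.5942, 0.093, 0.0252]
ee_rot: [[0.139, 0.99, 0.007], [0.99, -0.139, 0.001], [0.002, 0.006, -1.0]]
wrist_force: [-0.1, 0.5, -0.3]
gripper_width: -0.0
finger_force: 0.0
```

>>> play_rows(increments=[{"x": -0.4,"y": 0.06,"z": 0,"roll": 0,"gripper": 0},{"x": -0.4,"y": 0.06,"z": 0,"roll": 0,"gripper": 0},{"x": -0.4,"y": 0.06,"z": 0,"roll": 0,"gripper": 0},{"x": -0.4,"y": 0.06,"z": 0,"roll": 0,"gripper": 0},{"x": -0.4,"y": 0.06,"z": 0,"roll": 0,"gripper": 0},{"x": -0.4,"y": 0.06,"z": 0,"roll": 0,"gripper": 0},{"x": -0.4,"y": 0.06,"z": 0,"roll": 0,"gripper": 0},{"x": -0.4,"y": 0.06,"z": 0,"roll": 0,"gripper": 0},{"x": -0.3,"y": 0.04,"z": 0,"roll": 0,"gripper": 0},{"x": 0,"y": 0,"z": 0,"roll": 0,"gripper": 0}])

```text
clock: 23.75
tool_pos: [0.558, 0.0983, 0.0241]
ee_rot: [[0.139, 0.99, 0.005], [0.99, -0.139, 0.0], [0.001, 0.004, -1.0]]
wrist_force: [0.4, 0.4, 0.2]
gripper_width: 0.0001
finger_force: 0.0
```

```bash
python3 prof.py
```

```text
tcp [0.558  0.0983 0.0241] chute xy [-36.6 144. ] yaw_y -7.98 w 0.0001 ff 0.0 F [0.4 0.4 0.2] t 23.75
162 ***%::+*######*#**##**######*####**#*##*#######*##*
158 =:::::=*===========================================
154 ..::::=******.+%%%#%%%%%%%*%%#%%%%%%%%.............
150 ..::::-*+****:=%%%%%%%%%%@*%%%#%%%%##***%%**:......
146 ..:::::******.-%%%#%%%#%#@*%%%#%%%%%%***%%***%%%...
142 ...::::+*****.:%%%%%%%%%%%*%%#%%%####***%%***####..
138 .:.::::-*+***:+%%%%#%%%%##*%%%%%%%%%#***%%***%%%%:.
134 .:.::::-*+***.-%%%%%%#%%%#*%%%%%%%##%%%+##%%%##%%%#
130 .:::::::*=***.##%%%#%%%%%%*%%%%%%%%%%%%%##%%%%%%%%%
126 ..:::::::=**%%%%%%%%%%%%%%%%%%%%%%%%%%%%###%%%%%%%%
122 ...::::=%%%%%%%%%%%%%%%%%%%%%%%%%%%%%%%%#####%%%%%%
118 ...@%%%%%%%%%%%%%%%%%%%##%%%%%%%%%%%%%%%#####%%%%%%
tcp [0.5582 0.0982 0.0241] chute xy [-36.5 144. ] yaw_y -7.99 w 0.0 ff 0.0 F [ 0.   0.3 -0.3] t 23.8
162 ########++==++*####################################
158 *+*+*+**==:--=+**####************************+*++*+
154 =-======--:::--++****#****************++==+++++====
150 --------::::---===+##%%%%%%%%%%%%%%###++===++**++=-
146 :::----:::::-----=*#%%@@@@%%%%%@@@@@%%##+*+++****++
142 :::----:::::----=+*%%%@@@@@%%%%@@@@@@@%%#%%**++*++*
138 :::---::::::----=*#%%@@@@@@@@@@@@@@@@@%%%%%%%###***
134 :::---::::::---==**%%@@@@@@@@@@@@@@@%%%%%%%%%%%%%%#
130 ::::::::::-----==**%#%#%##%*%#%#%%%%*****%%%@@@@%%%
126 ::--::::-------====*=*====+-+=++++-+-==++###@@@@@@@
122 ::-:::::-------::::-::::-:-:-:--:-:::--++#%%@@@@@@@
118 ::::::::-------::::::::::::::::::::::--+**%%@@@%%@@
```

>>> play_rows(increments=[{"x": -0.2,"y": 0.03,"z": 0,"roll": 0,"gripper": 0},{"x": -0.2,"y": 0.03,"z": 0,"roll": 0,"gripper": 0},{"x": -0.1,"y": 0.015,"z": 0,"roll": 0,"gripper": 0},{"x": 0,"y": 0,"z": 0,"roll": 0,"gripper": 0}])

```text
clock: 24.35
tool_pos: [0.5532, 0.099, 0.0242]
ee_rot: [[0.139, 0.99, 0.005], [0.99, -0.139, 0.0], [0.001, 0.005, -1.0]]
wrist_force: [-0.6, -0.4, -0.7]
gripper_width: 0.0002
finger_force: 0.0
```

>>> play_rows(increments=[{"x": -0.1,"y": 0.015,"z": 0,"roll": 0,"gripper": 0},{"x": 0,"y": 0,"z": 0,"roll": 0,"gripper": 0}])

```text
clock: 24.6
tool_pos: [0.5526, 0.0991, 0.0243]
ee_rot: [[0.139, 0.99, 0.005], [0.99, -0.139, 0.001], [0.001, 0.005, -1.0]]
wrist_force: [1.3, 0.0, -1.0]
gripper_width: -0.0001
finger_force: 0.3
```

```bash
python3 prof.py | head -10
```

```text
tcp [0.5526 0.0991 0.0243] chute xy [-42.1 144.2] yaw_y -7.99 w -0.0001 ff 0.3446698375046253 F [ 1.3  0.  -1. ] t 24.6
162 *****:=*#*##*####*########***#*#########***###*#*#*
158 *+.:::-*-==========================================
154 :.:::::*****%%%#%%%%%%@*%#%#%%%%#%%:...............
150 ..:::::+****%%%%%%%%%#%*#%%%%%%%%%**+%%**+.........
146 .:.::::=****%%%%%##%%%%*#%%%#%%%%%***%%***%%%@.....
142 .:.::::-****%%%%##%#%%%*#%##%%####***%%***####.....
138 .:.::::-*+**%%%#%%%%%%%*#%%%%%%%%%***%%****%%%+....
134 .:::::::*+**#%%%%%%%%%%*%#%%%%%*%%%%###=%%###%%%...
130 ..::::::+=**%%%%%%%%%%%#%#%%%%%%%%%%%###%%%%%%%%%*:
```

It is home again (groove at -72, contact force about 1 N). I'll back off 1 mm and rise straight up.

>>> play_rows(increments=[{"x": 0.1,"y": -0.015,"z": 0,"roll": 0,"gripper": 0},{"x": 0,"y": 0,"z": 0.1,"roll": 0,"gripper": 0},{"x": 0,"y": 0,"z": 0.3,"roll": 0,"gripper": 0},{"x": 0,"y": 0,"z": 0.6,"roll": 0,"gripper": 0},{"x": 0,"y": 0,"z": 1,"roll": 0,"gripper": 0},{"x": 0,"y": 0,"z": 3,"roll": 0,"gripper": 0},{"x": 0,"y": 0,"z": 4,"roll": 0,"gripper": 0},{"x": 0,"y": 0,"z": 4,"roll": 0,"gripper": 0},{"x": 0,"y": 0,"z": 0,"roll": 0,"gripper": 0}])

```text
clock: 25.82
tool_pos: [0.5566, 0.0992, 0.1601]
ee_rot: [[0.139, 0.99, 0.015], [0.99, -0.139, 0.001], [0.003, 0.015, -1.0]]
wrist_force: [0.8, -0.4, 0.2]
gripper_width: -0.0
finger_force: 0.0
```

```bash
python3 prof.py; python3 g.py|grep -E "wrist (pad|stop)|dark"
```

```text
tcp [0.5566 0.0992 0.1601] chute xy [-38.2 144.7] yaw_y -7.99 w -0.0 ff 0.0 F [ 0.8 -0.4  0.2] t 25.825
162 -:-+=::::*=========================================
158 -.:::::::*==+=++++=================================
154 ..:::::::+**%%#%%%%#%%%*#%#%##%##%%:...............
150 ..:::::::+**%#%%%####%%*###%%%####%:...............
146 ..:::::::+**%%#%%%%%%#%*#%#%#%####%:...............
142 ..:::::::=**%%####%#%%%*##%#####%#%:...............
138 ..:::::::-**##%#%#%%#%%*###%%%#%#%%:...............
134 ..:::::::-*#%%%##%%%%%%*#%##%##%##%:...............
130 ...:::::::=#%%####%##%%*#%%%%%%##%%:...............
126 ...:::::::+*=++++++++*++***********:...............
122 ...:::::::++.......................................
118 ....::::::-.................................:-*....
tcp [0.5552 0.0991 0.1574] chute xy [-39.5 144.5] yaw_y -7.99 w -0.0 ff 0.0 F [ 1.1 -0.  -0.6] t 25.875
162 #####*##++--++*####################################
158 *+*+*+**==:--=+**####*****************+*++++*+*++*+
154 =-======--:::--==****#*************+++=====-=----=-
150 --------::::---===+##%%%%%%%%%%%%##+==::::-:-::-
[... 238 characters left out ...]
::::-----++**%#%#%##%#%#%###++---::::::::::::
126 ::::::::-------====*=*====+=+=++++-=-::::::::::::::
122 ::::::::---------::-::::-:-:-:--:::::::::::::::::::
118 :::::::::------::::::::::::::::::::::::::::::::::::
wrist pad_center [321. 505.] 0.73 [203.7 -19.5]
wrist pad_center [193. 282.] 0.65 [-69.3 145.9]
wrist pad_center [  0. 200.] 0.26 [-146.   330.8]
wrist stop_face [193. 252.] 0.61 [-99.1 144.3]
side dark 70 ((-64.84663391113281, 140.35816955566406), (21.8406982421875, 29.42119026184082), 87.97881317138672) [[-79.1, 129.2], [-51.2, 151.4]]
top dark 14 ((-30.106422424316406, 149.90939331054688), (118.89628601074219, 9.160652160644531), 16.2264404296875) [[-87.3, 129.7], [23.6, 165.5]]
```

The pad stayed put: groove straight, no light strip at the stop, against the fence, and the robot is clear.

```bash
python3 -c "
from workcell import *
print(hand_in())"
```

```text
the job is handed in; nothing more can be done
None
```

The pad went through the chute, came out turned over, and lies square against the stop and the fence with the arm clear; I handed the job in at about 26 s of the 61 s limit, and `hand_in` reported no verdict.

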